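# Plug the red test probe into the station and run the test

## Robot

A 6-joint arm with a two-finger parallel gripper is mounted at the origin on a cart in front of the work surface, level with it; the furniture and walls round the work are solid. World frame = base frame: x ahead of the robot, y to its left, z up, the work surface at z = 0. Lengths are in m, angles in rad, forces in N, time in s.
With the tool pointing down it reaches from about 0.375 to 0.925 m from the base axis. Payload 5.7 kg.
Tool frame: the origin (TCP) lies between the finger pads; the fingertips stand 14 mm ahead of it and the grasp point (between the pads) lies 5 mm behind it (robot.tips_ahead is the distance from the TCP to the fingertips, in m); x points along the fingers, z is the direction in which the jaws open and shut, and the axes are right-handed (so a half turn about x gives the same grasp; the last joint's range is limited). The gripper opens to 88 mm and grips with 3 to 60 N. Pads are 20 mm wide; open, the fingers measure 115 mm over their backs; the gripper's body (75 mm by 178 mm) begins 61 mm behind the grasp point.
Start: joints at [1.133, 0.359, 1.51, -0, 1.272, -0.115], TCP at [0.19, 0.569, 0.237] pointing down, gripper open.
Joint ranges: [-2.97, 2.97], [-1.01, 2.36], [0.21, 2.38], [-0.96, 4.11], [0.2, 2.71], [-2.98, 2.98]. Speed limits (rad/s): [2.39, 2.39, 3.14, 3.14, 3.14, 3.14].

## Interface

Orientations are given as [roll, pitch, yaw] about the fixed x, y, z axes, in that order (R = Rz(yaw) Ry(pitch) Rx(roll)).
In Python, from workcell import robot gives the robot as it stands.
- The arm moves only by the shell command python3 -m jog 'ROWS' [FORCE]. ROWS is JSON, a list of rows, each a list of 3 entries, a list of its own where there are three numbers: the shift along the tool's x, y, z scaled (see below), then the turn, a rotation vector about the tool's x, y, z scaled (see below), then the opening in per cent of the stroke, from 0 (shut) to 100 (fully open). A call has 1 to 5 rows; each row is the pose to reach, as a shift and turn from the pose commanded when the call began, along the tool's axes at that moment; what a row does not reach only later rows make up. The controller multiplies each number of a shift by 250 mm and each number of a turn by pi/2 rad. A row lasts 1/12 s, in which the tool goes at most 41.7 mm and 7.16 degrees, less where a joint would pass 70% of its speed; a pose out of reach is approached as far as the arm can. A call with a number of a shift or a turn outside -1 to 1 is refused whole. A call with a gripper value outside its range is refused whole. The fingers move at their own pace and stop on an object; FORCE is the grip in N (left out, the last holds). Time passes only in rows, so rows that repeat a pose let the fingers close. It gives the time, the measured TCP pose, the force and the opening at its end, in the units of the state.
- robot.observe(): the state, without advancing time (a new reading comes with each control period).
- robot.snapshot(name): name is "scene" or "side" or "wrist"; returns a dict with "pixels" (384x512x3 uint8, red, green, blue), "z_map" (384x512 float32, m along the optical axis (not along the pixel's ray), 0 where there is no reading), "K" (3x3 intrinsics, pixels), "rvec" (rotation vector, rad) and "tvec" (3), from world to camera coordinates, as OpenCV has them. Camera axes: x right, y down, z forward; pixel columns grow to the right and rows downward; lengths in m; the calibration is good to about 2 mm. The wrist camera is an equidistant fisheye: a pixel r from the principal point sees the ray r / f radians off the axis. A picture is of the moment at which its call begins.
- robot.hand_in(): hands the job in, once; it reports no verdict.
The state is a dict: "t": time; "joint_pos": joint angles; "qd": joint speeds; "joint_efforts": joint torques, N m; "position": TCP position; "ee_rot": TCP orientation; "force": force on the tool from outside, world axes, zero at the start; "moment": the same for the moment, N m; "finger_gap": finger opening in m.
Only numpy, scipy, OpenCV 4.12 (cv2) and the standard library are available. Lean on these libraries where they do the work, as an engineer would, in place of code of your own. Each camera call takes 0.05 s, during which the arm holds its last target.

## Task

Slide the yellow shutter of the grey test station fully open, then take the red test probe out of the wooden rack and push its pin fully home in the brass-framed square terminal opening before you let go of it. With the probe left standing there, press the green test button all the way down and release it. Leave the black probe in the rack.

Things in the scene. Friction and masses are not known exactly. Their poses are not given: they have to be found in the camera images.
- terminal_mouth (a point): Centre of the terminal opening's mouth, in the station's top face: a vertical square hole 10 x 10 mm, sides along the axes, 58 mm deep (deeper than the pin), framed in brass; hidden by the shutter at the start. Axes are the station's. Guide rails 8 mm high stand on the top face at x = +-34.5 mm, from y = -33 to +105 mm of this point.
- station: Grey test station, a block fixed to the bench, 80 (x) x 200 (y) x 58 mm high; origin at the centre of its underside, z up. Along its y axis: green button at y = -77, terminal opening at y = -10 mm; the shutter opens towards +y.
- shutter_tab (a point): Middle of the black grip tab on the yellow shutter plate (60 x 50 x 4 mm): the tab is 40 (station x) x 14 (station y) x 24 mm high and is best pinched across its 14 mm; its top is 12 mm above this point, which lies 16.5 mm above the station's top face. Axes are the station's.
- shutter (a joint): Shutter travel in m along the station's +y: 0 = closed, right over the terminal opening; 0.06 = fully open (end stop). It slides with about 1.5 N of friction and stays where it is left.
- red_probe_centre (a point): Middle of the red probe, on its axis, 55 mm above the pin's tip; z up. Steel pin 8 mm thick, 50 mm long, last 8 mm tapered to 3; round guard 34 mm wide, 6 mm thick (underside 5 mm below this point); square handle 24x24x54 mm (middle 28 mm above it, faces square to x, y). 90 g. Starts pin down in either rack hole, guard on the rack. Fully home, the guard rests on the station, this point 5 mm above the mouth.
- black_probe_centre (a point): Middle of the black test probe, of the same shape and size, which stands in the rack's other hole and stays there.
- rack: Wooden probe rack fixed to the bench, 60 (x) x 150 (y) x 58 mm high; origin at the centre of its underside, z up. Its two vertical square holes, 10 x 10 mm and 58 mm deep, are at y = +45 and y = -45 mm of its own frame.
- test_button_top (a point): Centre of the top of the round green push button (32 mm in diameter) near the station's -y end, 67 mm from the terminal opening. Pressed straight down.
- test_button (a joint): Button travel in m: 0 = up, 0.006 = fully down, which takes 5 N; it springs back when released.

How it is judged:
By the outcome, as a careful person would: the job done as asked, in the order asked, and still so for the second after the job is handed in, with the robot touching nothing.
It also fails if it takes over 72 s, if anything falls off the work surface, if the arm or the gripper's body presses on something with over 40 N, if the wrist force passes 120 N, or if a joint passes its speed limit or range.

## Working session

There is one attempt and no reset: what is moved stays moved. The work goes in short steps, Python scripts to look and compute and a shell command to move; the robot and the scene stay as the last step left them, time stands still between calls to the robot, and variables do not carry over. Pictures are saved under pics/ and viewed, and the job is handed in when it is done.

```bash
ls; mkdir -p pics; python3 - <<'E'
from workcell import robot
import cv2
print(robot.observe())
for n in ["scene","side","wrist"]:
    s=robot.snapshot(n); cv2.imwrite(f"pics/{n}0.png",s["pixels"][:,:,::-1]); print(n,s["K"],s["rvec"],s["tvec"])
E
```

```text
pics
{'t': 0.0, 'joint_pos': array([ 1.13290988e+00,  3.59472665e-01,  1.51139893e+00, -3.95501956e-05,
        1.27251449e+00, -1.15105538e-01]), 'qd': array([ 0.00011151,  0.0013622 , -0.00016654,  0.00141833, -0.00017081,
       -0.00038609]), 'joint_efforts': array([-6.26897872e-04, -5.15371120e+01, -2.70722884e+01,  6.74677198e-02,
        3.50769027e-02, -1.30003004e-04]), 'position': array([0.19006717, 0.56840917, 0.23584158]), 'ee_rot': array([ 3.04755138,  1.5690025 , -1.98760686]), 'force': array([-0.71654743,  0.0437037 ,  0.26883883]), 'moment': array([0.00432963, 0.01559387, 0.02394372]), 'finger_gap': 0.08766253612359985}
scene [[500.07612463   0.         248.3635234 ]
 [  0.         500.07612463 192.09656138]
 [  0.           0.           1.        ]] [ 0.66712445 -2.69737682  1.00718578] [0.49858483 0.17908929 1.04055635]
side [[439.39952729   0.         259.53554352]
 [  0.         439.39952729 190.89607622]
 [  0.           0.           1.        ]] [ 0.10667719  2.74017239 -1.48906287] [ 0.50123161 -0.01804582  1.20646345]
wrist [[297.31863964   0.         259.47198288]
 [  0.         297.31863964 194.72857395]
 [  0.           0.           1.        ]] [-2.33418808 -1.68260408 -0.26063989] [-0.59946394 -0.03829343  0.3937407 ]
```

View pics/scene0.png

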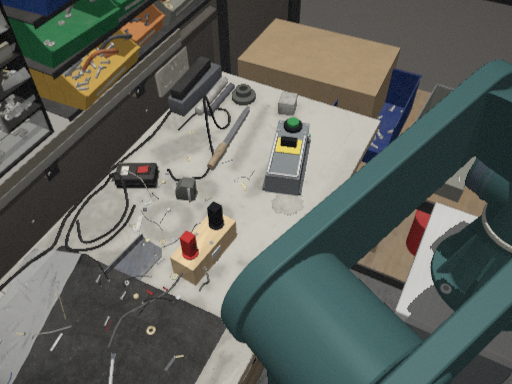

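View pics/side0.png

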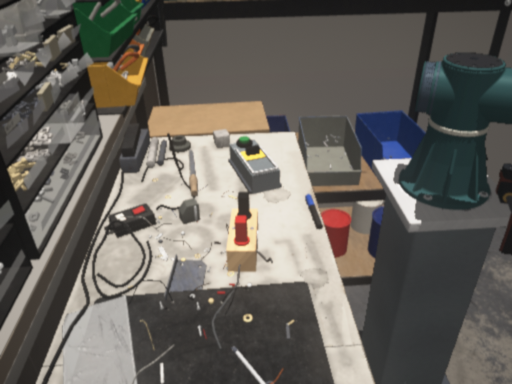

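View pics/wrist0.png

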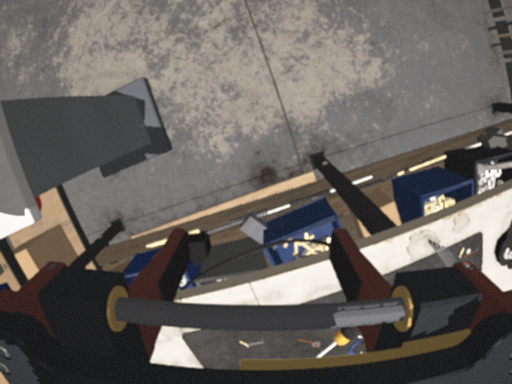

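The scene view shows the red probe at about (189,245), the black probe at (215,215) and the rack around them. The station is at (288,155), with its green button at (293,124) and yellow shutter at (288,143). The wrist camera sees only the floor and the cart for now. Next I'll measure these points from the two fixed views.

```bash
cat > h.py <<'E'
import numpy as np, cv2
from workcell import robot
def cam(s):
    R,_=cv2.Rodrigues(np.array(s["rvec"],float)); t=np.array(s["tvec"],float).ravel(); return R,t,-R.T@t
def ray(s,uv,fish=False):
    K=s["K"];R,t,c=cam(s)
    x=(uv[0]-K[0,2])/K[0,0]; y=(uv[1]-K[1,2])/K[1,1]
    if fish:
        th=np.hypot(x,y); k=np.sin(th)/th if th>1e-9 else 1; d=np.array([x*k,y*k,np.cos(th)])
    else: d=np.array([x,y,1.])
    d=R.T@d; return c,d/np.linalg.norm(d)
def onz(s,uv,z,fish=False):
    c,d=ray(s,uv,fish); return c+d*(z-c[2])/d[2]
def tri(rs):
    A=np.zeros((3,3));b=np.zeros(3)
    for c,d in rs:
        P=np.eye(3)-np.outer(d,d);A+=P;b+=P@c
    p=np.linalg.solve(A,b); return p,[np.linalg.norm((np.eye(3)-np.outer(d,d))@(p-c)) for c,d in rs]
def cloud(s):
    K=s["K"];R,t,c=cam(s);z=s["z_map"];v,u=np.mgrid[:384,:512]
    P=np.stack([(u-K[0,2])/K[0,0]*z,(v-K[1,2])/K[1,1]*z,z],-1)
    return (P-t)@R
def mask(s,col):
    h=cv2.cvtColor(s["pixels"],cv2.COLOR_RGB2HSV).astype(int);H,S,V=h[...,0],h[...,1],h[...,2]
    return {"red":((H<8)|(H>172))&(S>150)&(V>90),"green":(H>45)&(H<85)&(S>120)&(V>50),"yellow":(H>22)&(H<34)&(S>140)&(V>120),
     "wood":(H>8)&(H<24)&(S>60)&(V>110),"black":V<45}[col].astype(np.uint8)
def proj(s,p,fish=False):
    R,t,c=cam(s);q=R@np.array(p)+t;K=s["K"]
    if fish:
        r=np.hypot(q[0],q[1]);th=np.arctan2(r,q[2]);return K[0,0]*th*q[0]/r+K[0,2],K[0,0]*th*q[1]/r+K[1,2]
    return q[0]/q[2]*K[0,0]+K[0,2],q[1]/q[2]*K[1,1]+K[1,2]
def blobs(m,roi=None):
    if roi: 
        k=np.zeros_like(m);k[roi[1]:roi[3],roi[0]:roi[2]]=1;m=m*k
    n,l,st,c=cv2.connectedComponentsWithStats(m)
    return [(st[i],c[i],l==i) for i in range(1,n) if st[i,4]>=8]
E
python3 - <<'E'
from h import *
np.set_printoptions(precision=4,suppress=True)
for n,roi,crop in [("scene",(150,90,330,300),(150,100,330,290)),("side",(190,120,300,280),(210,120,300,280))]:
    s=robot.snapshot(n);P=cloud(s);a,b,c,d=crop
    im=s["pixels"][b:d,a:c,::-1];f=min(780//(c-a),590//(d-b));cv2.imwrite(f"pics/{n}_z.png",cv2.resize(im,None,fx=f,fy=f,interpolation=cv2.INTER_CUBIC));print(n,f)
    for col in ["red","green","yellow","wood","black"]:
        for st,ce,m in blobs(mask(s,col),roi):
            if st[4]<15: continue
            q=P[m]; print(col,st,ce,np.median(q,0),"z95",np.percentile(q[:,2],95), "lo",np.percentile(q,3,0),"hi",np.percentile(q,97,0))
E
```

```text
scene 3
red [180 231  18  29 299] [187.505  245.0836] [0.5545 0.275  0.1051] z95 0.11890066248306887 lo [0.5447 0.2572 0.062 ] hi [0.5674 0.279  0.1194]
green [287 118  13  10  96] [292.6146 122.2292] [ 0.5332 -0.1773  0.0782] z95 0.08134106159499747 lo [ 0.5195 -0.1917  0.0712] hi [ 0.547  -0.1665  0.0816]
yellow [280 139  17  10  24] [286.3333 145.3333] [ 0.5154 -0.1081  0.0631] z95 0.06658152462795904 lo [ 0.3923 -0.121   0.0597] hi [0.5403 0.1515 0.3279]
wood [208 143  19  24 154] [217.3182 154.039 ] [ 0.6768 -0.0459  0.0194] z95 0.023007194709446857 lo [ 0.6708 -0.0811  0.0134] hi [ 0.6885 -0.0046  0.0232]
wood [ 170  215   66   70 1368] [199.3904 247.8355] [0.5472 0.2422 0.0569] z95 0.0602696154572922 lo [0.5217 0.155  0.0135] hi [0.5855 0.2971 0.0611]
black [170  90  20  10 118] [178.8559  93.8644] [ 0.8568 -0.1502  0.0668] z95 0.07848440861163648 lo [ 0.8488 -0.1848  0.055 ] hi [ 0.8825 -0.1454  0.0792]
black [203  96  23  55 138] [208.8333 118.4855] [ 0.729  -0.0836  0.079 ] z95 0.14071363900372497 lo [ 0.7067 -0.1421  0.0093] hi [ 0.7397 -0.0599  0.1419]
black [284 121  18 
[... 1123 characters left out ...]
 z95 -0.07749042798853725 lo [ 0.4371 -0.6815 -0.0911] hi [ 0.7287 -0.568  -0.0768]
wood [296 132   3   8  19] [297.0526 135.1053] [ 0.2642 -0.9216 -0.2791] z95 -0.22191375254037582 lo [ 0.2538 -0.9582 -0.2837] hi [ 0.2762 -0.7942 -0.2213]
wood [245 149  19   7  26] [253.8077 152.8846] [ 0.5082 -0.1107  0.0628] z95 0.07027401758630829 lo [ 0.4849 -0.137   0.0596] hi [ 0.5346 -0.1026  0.0712]
wood [190 175   7  18 111] [193.     183.3063] [ 0.6804 -0.0388  0.02  ] z95 0.02285225904939374 lo [ 0.6715 -0.0751  0.0139] hi [ 0.6903 -0.0032  0.0234]
wood [ 225  208   33   67 1311] [242.3417 244.8497] [0.5565 0.2882 0.0565] z95 0.06036751356010304 lo [0.5245 0.1627 0.0042] hi [0.5889 0.2979 0.0684]
```

View pics/scene_z.png

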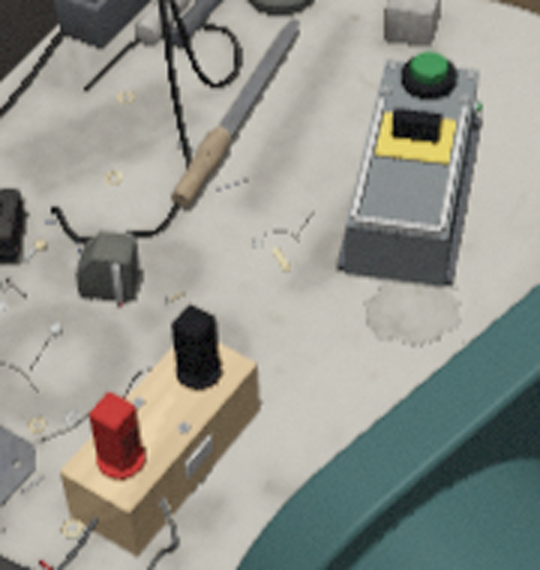

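View pics/side_z.png

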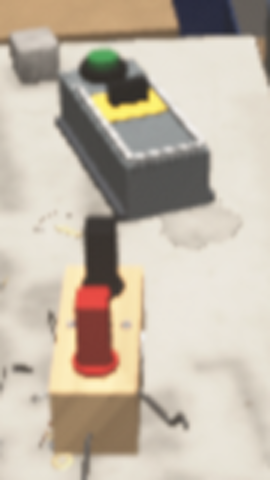

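```bash
python3 - <<'E'
from h import *
np.set_printoptions(precision=4,suppress=True)
for nm,box,zr in [("rack",(0.49,.62,.13,.32),(.052,.063)),("station",(.43,.60,-.24,.02),(.053,.062)),("station+rails",(.43,.60,-.24,.02),(.053,.07)),
  ("redtop",(.52,.60,.23,.32),(.110,.123)),("blacktop",(.51,.59,.14,.21),(.110,.123)),("tabtop",(.47,.56,-.14,-.06),(.081,.092)),("button",(.49,.58,-.21,-.14),(.073,.09))]:
    al=[]
    for n in ["scene","side"]:
        s=robot.snapshot(n);P=cloud(s).reshape(-1,3)
        k=(P[:,0]>box[0])&(P[:,0]<box[1])&(P[:,1]>box[2])&(P[:,1]<box[3])&(P[:,2]>zr[0])&(P[:,2]<zr[1])
        q=P[k]; 
        if len(q)<4: continue
        r=cv2.minAreaRect((q[:,:2]*1000).astype(np.float32)); print(nm,n,len(q),"z",np.median(q[:,2]),"rect",np.round(r[0],1),np.round(r[1],1),round(r[2],1))
        al.append(q)
    q=np.vstack(al);r=cv2.minAreaRect((q[:,:2]*1000).astype(np.float32)); print("  both",np.round(r[0],1),np.round(r[1],1),round(r[2],1))
E
```

```text
rack scene 1251 z 0.057287049772002385 rect [557.1 220.5] [152.6  70.7] 84.8
rack side 790 z 0.05793939989914566 rect [558.6 219.6] [154.4  68.5] 84.5
  both [557.2 219.9] [154.4  71.1] 84.8
station scene 1229 z 0.05755577657513635 rect [ 512.  -108.2] [ 80.4 206.4] 16.5
station side 599 z 0.05812122809334987 rect [ 513.6 -108.1] [ 81.2 204.5] 16.5
  both [ 513.  -107.9] [ 81.9 206.3] 16.7
station+rails scene 1696 z 0.058688918843834204 rect [ 512.1 -107.9] [ 80.6 206.1] 16.6
station+rails side 923 z 0.05940881770732755 rect [ 513.3 -106.1] [ 81.2 202.7] 16.5
  both [ 513.1 -107.6] [ 82.4 206.2] 16.8
redtop scene 138 z 0.11663239148814265 rect [557. 266.] [24.5 24.2] 84.0
redtop side 114 z 0.11701886337076561 rect [558.3 267.3] [26.  22.5] 88.0
  both [557.4 267.1] [26.7 24.4] 88.0
blacktop scene 122 z 0.11679255187600696 rect [547.6 176.1] [24.9 23.6] 81.4
blacktop side 95 z 0.1169707164352735 rect [549.8 175.8] [26.7 22.3] 87.2
  both [548.4 175.8] [26.8 24.9] 87.7
tabtop scene 77 z 0.08469403150055509 rect [ 512.8 -111.6] [39.  16.2] 16.8
tabtop side 52 z 0.08468890629186454 rect [ 514.  -111.9] [39.9 19.9] 22.8
  both [ 513.7 -112. ] [40.7 19.9] 22.8
button scene 100 z 0.0780856551194763 rect [ 532.8 -179. ] [30.1 29.2] 3.9
button side 57 z 0.07896515756113744 rect [ 535.9 -179.5] [29.4 28.7] 28.9
  both [ 533.6 -179. ] [32.1 29.7] 8.4
```

Both views agree:

| Item | Position (mm) | Yaw |
|---|---|---|
| Station centre | (513, -108) | 16.5° |
| Tab top | (513, -112, 85) | – |
| Red probe top | (557.5, 266.5, 117) | rack about -5° |

The heights match the text. I'll plan the approach to the tab.

```bash
cat >> h.py <<'E'
from scipy.spatial.transform import Rotation as Ro
def cur():
    o=robot.observe(); return np.array(o["position"]),Ro.from_euler("xyz",o["ee_rot"]),o
def tgtR(jaw):  # jaw: angle deg of tool z in world, tool x down
    a=np.radians(jaw); z=np.array([np.cos(a),np.sin(a),0]);x=np.array([0,0,-1.]);y=np.cross(z,x)
    return Ro.from_matrix(np.stack([x,y,z],1))
def plan(p,jaw):
    P,R,o=cur(); T=tgtR(jaw); d=R.inv().apply(np.array(p)-P); r=(R.inv()*T).as_rotvec()
    print("t",round(o["t"],2),"shift",np.round(d/.25,4),"turn",np.round(r/(np.pi/2),4),"dist mm",round(np.linalg.norm(d)*1e3,1),"deg",round(np.degrees(np.linalg.norm(r)),1),"rows>=",round(max(np.linalg.norm(d)/.0417,np.degrees(np.linalg.norm(r))/7.16),1))
def st():
    P,R,o=cur();M=R.as_matrix();print("t",round(o["t"],2),"P",np.round(P*1e3,1),"x",np.round(M[:,0],4),"zang",round(np.degrees(np.arctan2(M[1,2],M[0,2])),2),"F",np.round(o["force"],2),"gap",round(o["finger_gap"]*1e3,1),"q",np.round(o["joint_pos"],2))
E
python3 - <<'E'
from h import *
st()
u=np.array([-np.sin(np.radians(16.5)),np.cos(np.radians(16.5))])
for j in (106.5,-73.5): plan([.5134,-.112,.2],j)
E
```

```text
t 0.95 P [190.3 569.  236.7] x [-0.e+00 -1.e-04 -1.e+00] zang 71.5 F [ 0.33 -0.53  0.07] gap 87.7 q [ 1.13  0.36  1.51  0.    1.27 -0.12]
t 0.95 shift [ 0.1467 -2.0897 -2.1733] turn [-0.3888 -0.     -0.    ] dist mm 754.6 deg 35.0 rows>= 18.1
t 0.95 shift [ 0.1467 -2.0897 -2.1733] turn [ 1.6112e+00 -0.0000e+00  1.0000e-04] dist mm 754.6 deg 145.0 rows>= 20.3
```

```bash
python3 -m jog '[[[0,-0.55,-0.57],[0,0,0],60],[[0,-0.55,-0.57],[0,0,0],60],[[0,-0.55,-0.57],[0,0,0],60],[[0,-0.55,-0.57],[0,0,0],60],[[0,-0.55,-0.57],[0,0,0],60]]' 20; python3 -m jog '[[[0,-0.55,-0.57],[0,0,0],60],[[0,-0.55,-0.57],[0,0,0],60],[[0,-0.55,-0.57],[0,0,0],60],[[0,-0.55,-0.57],[0,0,0],60],[[0,-0.55,-0.57],[0,0,0],60]]' 20; python3 - <<'E'
from h import *
st()
plan([.5134,-.112,.2],106.5)
E
```

```text
t: 1.37
position: [0.276, 0.3875, 0.2366]
ee_rot: [-2.663, 1.57, -1.415]
force: [0.2, -0.7, 0.6]
finger_gap: 0.0581
t: 1.78
position: [0.3615, 0.2089, 0.2369]
ee_rot: [-1.71, 1.57, -0.463]
force: [1.7, 0.0, -0.5]
finger_gap: 0.0526
t 1.78 P [361.5 208.9 236.9] x [ 1.e-03 -5.e-04 -1.e+00] zang 71.48 F [ 1.66  0.03 -0.52] gap 52.6 q [ 0.36  0.09  1.88 -0.    1.17 -0.89]
t 1.78 shift [ 0.149  -0.9838 -1.0243] turn [-3.891e-01 -3.000e-04  7.000e-04] dist mm 357.0 deg 35.0 rows>= 8.6
```

```bash
python3 -m jog '[[[0,-0.56,-0.58],[0,0,0],60],[[0,-0.56,-0.58],[0,0,0],60],[[0,-0.56,-0.58],[0,0,0],60],[[0,-0.56,-0.58],[0,0,0],60],[[0,-0.56,-0.58],[0,0,0],60]]'; python3 - <<'E'
from h import *
st()
plan([.5134,-.112,.2],106.5)
E
```

```text
t: 2.2
position: [0.4486, 0.0269, 0.2371]
ee_rot: [-1.654, 1.569, -0.406]
force: [0.8, -0.3, 0.0]
finger_gap: 0.0529
t 2.2 P [448.6  26.9 237.1] x [ 1.4e-03 -6.0e-04 -1.0e+00] zang 71.46 F [ 0.77 -0.34  0.04] gap 52.9 q [-0.09  0.14  1.82 -0.    1.18 -1.34]
t 2.2 shift [ 0.149  -0.4223 -0.4441] turn [-0.3894 -0.0004  0.0009] dist mm 157.7 deg 35.0 rows>= 4.9
```

```bash
python3 -m jog '[[[0.1,-0.42,-0.44],[-0.389,0,0.001],60],[[0.1,-0.42,-0.44],[-0.389,0,0.001],60],[[0.1,-0.42,-0.44],[-0.389,0,0.001],60],[[0.1,-0.42,-0.44],[-0.389,0,0.001],60],[[0.1,-0.42,-0.44],[-0.389,0,0.001],60]]'; python3 - <<'E'
from h import *
st()
s=robot.snapshot("wrist"); cv2.imwrite("pics/wrist1.png",s["pixels"][:,:,::-1])
print(s["z_map"].shape, cam(s)[2])
for p in [(.5134,-.112,.0865),(.534,-.180,.08)]: print(proj(s,p,True))
E
```

```text
t: 2.62
position: [0.5154, -0.1141, 0.211]
ee_rot: [-3.132, 1.567, -1.281]
force: [1.4, 0.4, 0.5]
finger_gap: 0.0528
t 2.62 P [ 515.4 -114.1  211. ] x [ 0.001  -0.0032 -1.    ] zang 106.1 F [1.45 0.43 0.54] gap 52.8 q [-0.35  0.28  1.7  -0.    1.16 -2.2 ]
(384, 512) [ 0.43451893 -0.1367259   0.36057589]
(np.float64(262.33632988032747), np.float64(189.58557223786894))
(np.float64(191.40247883963667), np.float64(188.57220982361244))
```

View pics/wrist1.png

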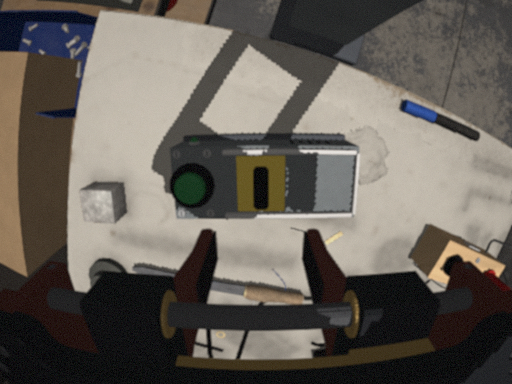

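The wrist view shows the station lying horizontally, with the tab at (261,188), the shutter plate at 237–285 and the button at (191,186). The prediction from the fixed cameras is within about 2 px. I'll refine the tab, button and plate positions from this view.

```bash
python3 - <<'E'
from h import *
np.set_printoptions(precision=2,suppress=True)
s=robot.snapshot("wrist")
im=s["pixels"];h=cv2.cvtColor(im,cv2.COLOR_RGB2HSV).astype(int)
roi=np.zeros((384,512),np.uint8);roi[125:230,165:365]=1
V=h[...,2];H=h[...,0];S=h[...,1]
yel=((H>15)&(H<38)&(S>120)&(V>40)).astype(np.uint8)*roi
gr=((H>40)&(H<90)&(S>110)).astype(np.uint8)*roi
bl=((V<35)).astype(np.uint8)*roi; bl[:,:240]=0;bl[:,284:]=0
for n,m,z in [("yel",yel,.0625),("green",gr,.080),("tab",bl,.0865)]:
    for stt,c,mm in blobs(m):
        if stt[4]<60: continue
        cs,_=cv2.findContours(mm.astype(np.uint8),0,1); r=cv2.minAreaRect(max(cs,key=cv2.contourArea)); 
        pts=np.array([onz(s,p,z,True)[:2]*1e3 for p in max(cs,key=cv2.contourArea)[:,0].astype(float)])
        print(n,stt,c,r[2],"ctr",onz(s,c,z,True)*1e3,"world rect",cv2.minAreaRect(pts.astype(np.float32)))
E
cat > z.py <<'E'
E
python3 - <<'E'
import cv2
a=cv2.imread("pics/wrist1.png")[120:240,160:370];cv2.imwrite("pics/wrist1z.png",cv2.resize(a,None,fx=3.7,fy=3.7,interpolation=cv2.INTER_CUBIC))
E
```

```text
yel [ 233  157   49   56 2080] [257.21 182.47] 90.0 ctr [ 512.42 -114.08   62.5 ] world rect ((515.2314453125, -113.24922943115234), (59.84375, 50.20924758911133), 16.53887939453125)
green [170 171  34  34 842] [186.24 188.29] 0.0 ctr [ 533.7  -182.07   80.  ] world rect ((533.1668090820312, -182.0955047607422), (34.526222229003906, 34.91026306152344), 16.886735916137695)
tab [250 168  14  42 529] [256.93 188.25] 90.0 ctr [ 511.65 -114.39   86.5 ] world rect ((512.3999633789062, -114.55095672607422), (41.22861862182617, 12.43291187286377), 16.762401580810547)
```

View pics/wrist1z.png

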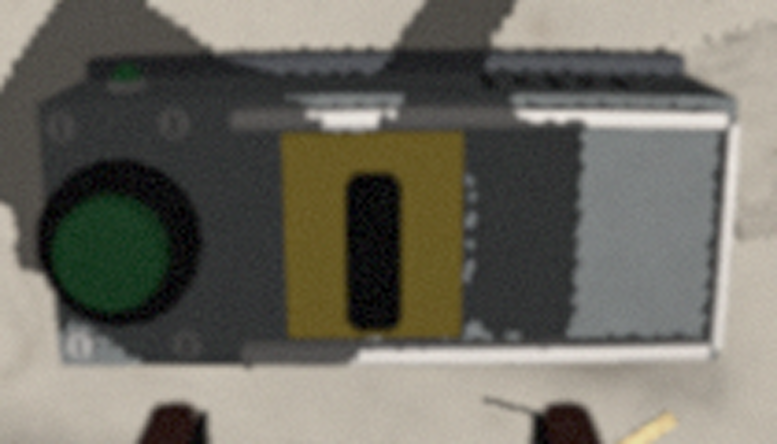

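```bash
python3 - <<'E'
from h import *
st()
plan([.515,-.1145,.14],106.6)
E
```

```text
t 2.72 P [ 512.5 -109.6  211.2] x [-2.2e-03  2.0e-04 -1.0e+00] zang 105.87 F [ 0.34  0.31 -0.11] gap 52.7 q [-0.34  0.28  1.7  -0.    1.16 -2.19]
t 2.72 shift [ 0.2847 -0.0048 -0.022 ] turn [-0.0081  0.0005 -0.0013] dist mm 71.4 deg 0.7 rows>= 1.7
```

```bash
python3 -m jog '[[[0.14,-0.005,-0.022],[-0.008,0,0],60],[[0.285,-0.005,-0.022],[-0.008,0,0],60],[[0.285,-0.005,-0.022],[-0.008,0,0],60],[[0.285,-0.005,-0.022],[-0.008,0,0],60],[[0.285,-0.005,-0.022],[-0.008,0,0],60]]'; cat > w.py <<'E'
from h import *
import sys
np.set_printoptions(precision=2,suppress=True)
s=robot.snapshot("wrist");st()
im=s["pixels"];cv2.imwrite(f"pics/{sys.argv[1]}.png",im[:,:,::-1])
h=cv2.cvtColor(im,cv2.COLOR_RGB2HSV).astype(int);V=h[...,2];H=h[...,0];S=h[...,1]
yel=((H>15)&(H<38)&(S>120)&(V>40));gr=((H>40)&(H<90)&(S>110)); rd=((H<8)|(H>172))&(S>150)&(V>60)
bl=(V<35)
near=np.zeros((384,512),np.uint8);near[:280]=1
for n,m,z in [("yel",yel,.0625),("green",gr,.080),("red",rd,.118)]:
    for stt,c,mm in blobs(m.astype(np.uint8)*near):
        if stt[4]<150: continue
        cs,_=cv2.findContours(mm.astype(np.uint8),0,1);k=max(cs,key=cv2.contourArea)[:,0].astype(float)
        pts=np.array([onz(s,p,z,True)[:2]*1e3 for p in k])
        print(n,stt,"ctr",onz(s,c,z,True)*1e3,"rect",cv2.minAreaRect(pts.astype(np.float32)))
E
python3 w.py wrist2
```

```text
t: 3.13
position: [0.5151, -0.1124, 0.1417]
ee_rot: [1.417, 1.57, -3.006]
force: [-0.4, -0.6, 1.0]
finger_gap: 0.0524
t 3.18 P [ 515.8 -112.7  142.3] x [ 0. -0. -1.] zang 106.64 F [-0.3  -0.04 -0.08] gap 52.7 q [-0.35  0.36  1.77 -0.    1.   -2.21]
yel [ 227  171   63   70 3214] ctr [ 511.13 -114.5    62.5 ] rect ((515.1332397460938, -113.35372924804688), (60.44334411621094, 50.033241271972656), 16.651371002197266)
green [ 147  190   43   43 1300] ctr [ 533.36 -181.82   80.  ] rect ((533.6674194335938, -181.9838409423828), (32.89923095703125, 36.09426498413086), 81.41549682617188)
```

View pics/wrist2.png

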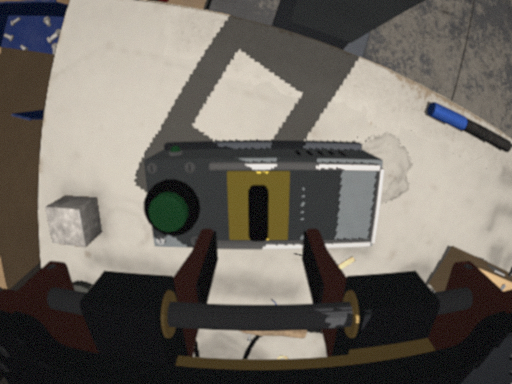

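Two heights give the same plate: centre (515.1,-113.3), size 60.4 x 50.0 mm, yaw 16.6°. That matches the text, so I'll descend and pinch the tab.

```bash
python3 -m jog '[[[0.1,0,0],[0,0,0],60],[[0.2,0,0],[0,0,0],60],[[0.245,0,0],[0,0,0],60],[[0.245,0,0],[0,0,0],60],[[0.245,0,0],[0,0,0],40]]' 20;  python3 -m jog '[[[0,0,0],[0,0,0],20],[[0,0,0],[0,0,0],10],[[0,0,0],[0,0,0],5],[[0,0,0],[0,0,0],5],[[0,0,0],[0,0,0],5]]' 20; python3 -c "
from h import *
st();s=robot.snapshot('side');cv2.imwrite('pics/side3.png',cv2.resize(s['pixels'][100:230,180:340,::-1],None,fx=4,fy=4))"
```

```text
t: 3.6
position: [0.5156, -0.1131, 0.0805]
ee_rot: [2.798, 1.57, -1.624]
force: [-0.5, 1.1, -0.0]
finger_gap: 0.0491
t: 4.02
position: [0.515, -0.1132, 0.0798]
ee_rot: [1.919, 1.57, -2.502]
force: [0.2, -0.0, 0.2]
finger_gap: 0.016
t 4.02 P [ 515.  -113.2   79.8] x [-5.e-04 -4.e-04 -1.e+00] zang 106.66 F [ 0.16 -0.04  0.2 ] gap 16.0 q [-0.35  0.45  1.83 -0.    0.86 -2.21]
```

View pics/side3.png

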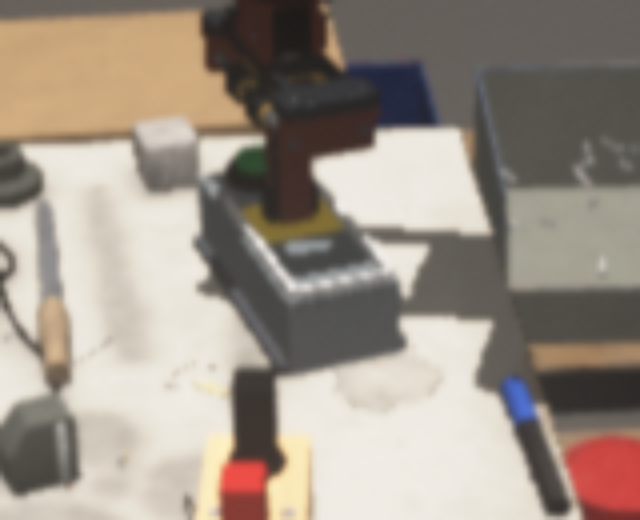

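```bash
python3 -m jog '[[[0,0,0],[0,0,0],3],[[0,0,0],[0,0,0],3],[[0,0,0.03],[0,0,0],3],[[0,0,0.07],[0,0,0],3],[[0,0,0.11],[0,0,0],3]]' 20;  python3 -m jog '[[[0,0,0.04],[0,0,0],3],[[0,0,0.08],[0,0,0],3],[[0,0,0.11],[0,0,0],3],[[0,0,0.13],[0,0,0],3],[[0,0,0.135],[0,0,0],3]]' 20; python3 -c "
from h import *
st();s=robot.snapshot('side');cv2.imwrite('pics/side4.png',cv2.resize(s['pixels'][100:230,180:340,::-1],None,fx=4,fy=4))"
```

```text
t: 4.48
position: [0.5071, -0.087, 0.0796]
ee_rot: [2.362, 1.57, -2.06]
force: [-0.0, -2.4, 5.4]
finger_gap: 0.014
t: 4.9
position: [0.4995, -0.0607, 0.0797]
ee_rot: [3.078, 1.558, -1.338]
force: [-0.3, -37.4, -6.3]
finger_gap: 0.0137
t 4.9 P [499.5 -60.7  79.7] x [ 0.003  -0.0125 -0.9999] zang 107.01 F [ -0.28 -37.42  -6.32] gap 13.7 q [-0.25  0.43  1.89 -0.02  0.82 -2.11]
```

View pics/side4.png

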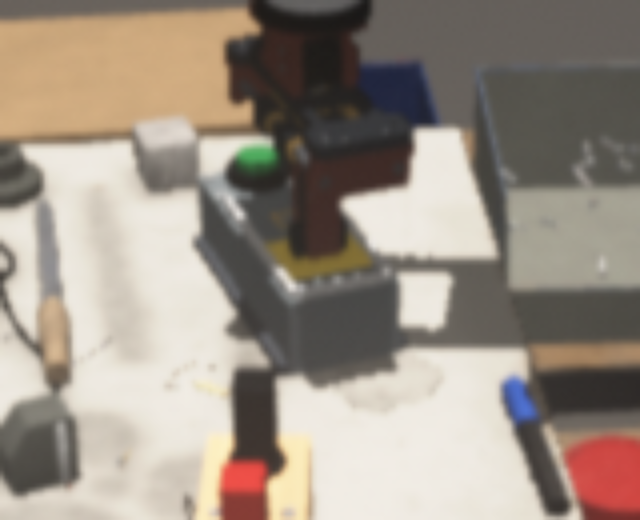

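Travel stopped at 54.7 mm with 37 N of force, so it looks like the end stop. That fits the plate having started about 5 mm open, since its centre was 4 mm beyond the estimated terminal. I'll relax the push, release and check.

```bash
python3 -m jog '[[[0,0,-0.01],[0,0,0],3],[[0,0,-0.02],[0,0,0],3],[[0,0,-0.02],[0,0,0],3],[[0,0,-0.02],[0,0,0],15],[[0,0,-0.02],[0,0,0],30]]' 20;  python3 -m jog '[[[0,0,0],[0,0,0],50],[[0,0,0],[0,0,0],50],[[-0.1,0,0],[0,0,0],50],[[-0.25,0,0],[0,0,0],50],[[-0.4,0,0],[0,0,0],50]]' 20; python3 w.py wrist5
```

```text
t: 5.37
position: [0.4989, -0.06, 0.0794]
ee_rot: [2.308, 1.569, -2.114]
force: [-0.6, -0.4, -0.7]
finger_gap: 0.0174
t: 5.78
position: [0.4971, -0.0583, 0.1791]
ee_rot: [1.034, 1.565, 2.896]
force: [1.1, -0.0, -0.2]
finger_gap: 0.0439
t 5.83 P [501.9 -59.4 186.5] x [ 0.01 -0.   -1.  ] zang 106.69 F [ 1.38 -0.4   4.6 ] gap 43.7 q [-0.25  0.28  1.78 -0.    1.08 -2.12]
yel [ 228  164   55   61 2510] ctr [496.   -61.99  62.5 ] rect ((498.9364318847656, -61.19091796875), (59.475738525390625, 50.2950439453125), 16.7167911529541)
green [108 183  34  34 861] ctr [ 533.32 -180.78   80.  ] rect ((533.7796020507812, -180.5701141357422), (31.976049423217773, 35.62310791015625), 38.941619873046875)
red [141   0  19  13 153] ctr [ 364.23 -182.58  118.  ] rect ((365.0012512207031, -181.78135681152344), (9.900246620178223, 13.279009819030762), 7.555410385131836)
```

View pics/wrist5.png

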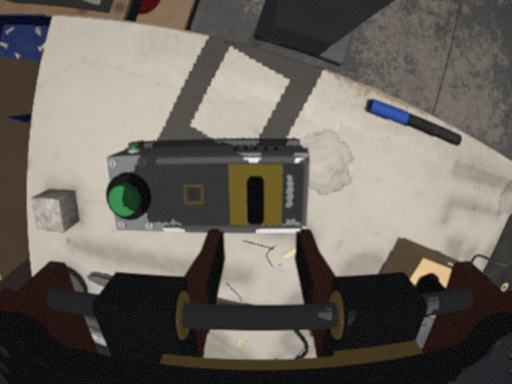

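The shutter is open and the brass-framed terminal shows at about (193,194). I'll measure it from here, then from a second place as I move off.

```bash
cat > term.py <<'E'
from h import *
import sys
np.set_printoptions(precision=2,suppress=True)
s=robot.snapshot("wrist");st()
im=s["pixels"];cv2.imwrite(f"pics/{sys.argv[1]}.png",im[:,:,::-1])
u,v=map(int,proj(s,(.515,-.1177,.058),True));a=18
g=cv2.resize(im[v-a:v+a,u-a:u+a,::-1],None,fx=14,fy=14,interpolation=cv2.INTER_CUBIC);cv2.imwrite(f"pics/{sys.argv[1]}t.png",g)
h=cv2.cvtColor(im,cv2.COLOR_RGB2HSV).astype(int)
m=((h[...,0]>8)&(h[...,0]<32)&(h[...,1]>70)).astype(np.uint8);k=np.zeros_like(m);k[v-a:v+a,u-a:u+a]=1;m*=k
for stt,c,mm in blobs(m):
    if stt[4]<15: continue
    cs,_=cv2.findContours(mm.astype(np.uint8),0,1);q=max(cs,key=cv2.contourArea)[:,0].astype(float)
    pts=np.array([onz(s,p,.058,True)[:2]*1e3 for p in q]);r=cv2.minAreaRect(pts.astype(np.float32));r0=cv2.minAreaRect(q.astype(np.float32))
    ctr=r0[0]; c0,d0=ray(s,ctr,True)
    print("brass",stt,"px",np.round(ctr,2),"onplane",onz(s,ctr,.058,True)*1e3,"rect",r,"ray",c0.tolist(),d0.tolist())
E
python3 term.py wrist6; python3 w.py wrist6b
```

```text
t 5.88 P [502.4 -59.6 184.3] x [ 0.01 -0.   -1.  ] zang 106.69 F [ 1.49 -0.23 -0.68] gap 43.5 q [-0.25  0.28  1.78 -0.    1.07 -2.12]
brass [187 176  22  21 236] px [197.68 186.46] onplane [ 517.01 -118.84   58.  ] rect ((516.69775390625, -118.99063873291016), (20.55179786682129, 20.79293441772461), 16.847198486328125) ray [0.4204548648708298, -0.08306823953820511, 0.33561169274211683] [0.32608586038459564, -0.12082586476876601, -0.9375868610748115]
t 5.93 P [500.8 -59.2 181.8] x [ 0. -0. -1.] zang 106.68 F [-0.   -0.26 -0.49] gap 43.8 q [-0.25  0.28  1.78 -0.    1.07 -2.12]
yel [ 233  157   54   60 2460] ctr [496.64 -61.97  62.5 ] rect ((499.2098388671875, -61.14940643310547), (58.8936882019043, 50.15424346923828), 16.779605865478516)
green [113 175  34  34 850] ctr [ 533.42 -180.75   80.  ] rect ((533.222900390625, -180.84146118164062), (31.987689971923828, 36.415687561035156), 51.57010269165039)
```

View pics/wrist6t.png

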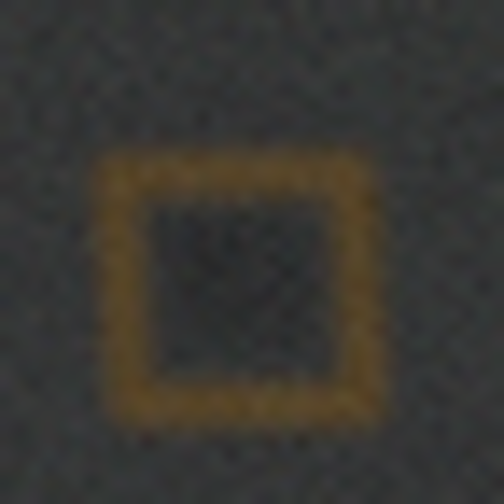

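The brass centre is (516.9,-118.9) and the plate centre (499.2,-61.2). They are 60.4 mm apart, so the shutter is fully open. Next is the red probe.

```bash
python3 -c "
from h import *
plan([.5575,.2665,.2],84.8)"
```

```text
t 5.93 shift [-0.0735 -0.5916  1.1828] turn [ 0.2432 -0.0011  0.0028] dist mm 331.1 deg 21.9 rows>= 7.9
```

```bash
python3 -m jog '[[[-0.07,-0.37,0.74],[0.12,0,0],60],[[-0.07,-0.37,0.74],[0.12,0,0],60],[[-0.07,-0.37,0.74],[0.12,0,0],60],[[-0.07,-0.37,0.74],[0.12,0,0],60],[[-0.07,-0.37,0.74],[0.12,0,0],60]]' ; python3 -c "
from h import *
st();plan([.5575,.2665,.2],84.8)"
```

```text
t: 6.35
position: [0.5322, 0.1425, 0.1946]
ee_rot: [1.529, 1.566, -3.081]
force: [0.1, 0.2, 0.4]
finger_gap: 0.0527
t 6.35 P [532.2 142.5 194.6] x [-4.6e-03 -3.0e-04 -1.0e+00] zang 95.85 F [0.06 0.19 0.44] gap 52.7 q [ 0.14  0.33  1.66  0.    1.15 -1.54]
t 6.35 shift [-0.0222 -0.1511  0.4833] turn [ 0.1228 -0.0002 -0.003 ] dist mm 126.7 deg 11.1 rows>= 3.0
```

```bash
python3 -m jog '[[[-0.02,-0.05,0.16],[0.04,0,0],60],[[-0.02,-0.1,0.32],[0.08,0,0],60],[[-0.02,-0.15,0.483],[0.123,0,0],60],[[-0.02,-0.15,0.483],[0.123,0,0],60],[[-0.02,-0.15,0.483],[0.123,0,0],60]]' ; python3 w.py wrist7;  python3 w.py wrist7b
```

```text
t: 6.77
position: [0.5574, 0.2666, 0.199]
ee_rot: [1.827, 1.566, -2.972]
force: [0.6, 0.0, -0.6]
finger_gap: 0.053
t 6.82 P [557.1 264.8 199.1] x [-0. -0. -1.] zang 84.97 F [-0.01  0.04  0.41] gap 52.6 q [ 0.33  0.42  1.51  0.    1.21 -1.15]
yel [492 119  19  22 250] ctr [505.47 569.74  62.5 ] rect ((506.48895263671875, 570.1831665039062), (32.464141845703125, 25.6651611328125), 54.542110443115234)
yel [  0 140  25  55 658] ctr [500.45 -51.39  62.5 ] rect ((498.7306823730469, -61.28654861450195), (60.47426223754883, 51.76888656616211), 16.46276092529297)
red [ 13  37  43  31 768] ctr [384.74  62.29 118.  ] rect ((381.0126037597656, 66.96489715576172), (29.469270706176758, 58.0814323425293), 0.33172670006752014)
red [ 242  175   32   46 1177] ctr [550.05 265.64 118.  ] rect ((549.6676025390625, 265.954345703125), (25.24301528930664, 38.78002166748047), 85.14202880859375)
t 6.87 P [557.1 263.7 199.5] x [-0. -0. -1.] zang 84.88 F [-0.11 -0.4  -0.  ] gap 52.6 q [ 0.33  0.42  1.51 -0.    1.21 -1.15]
yel [493 119  19  22 252] ctr [505.44 569.36  62.5 ] rect ((506.5857849121094, 569.672119140625), (34.34635925292969, 25.106910705566406), 58.47013473510742)
yel [  0 141  26  54 673] ctr [500.06 -51.7   62.5 ] rect ((498.9079895019531, -61.39657974243164), (60.60625457763672, 51.56616973876953), 16.779186248779297)
red [ 14  37  43  31 774] ctr [384.6  61.1 118. ] rect ((381.366455078125, 66.29660034179688), (58.65426254272461, 29.575620651245117), 88.5065689086914)
red [ 244  175   32   46 1178] ctr [549.89 265.47 118.  ] rect ((549.5137329101562, 265.7192077636719), (25.269102096557617, 38.79512023925781), 85.08003234863281)
```

View pics/wrist7b.png

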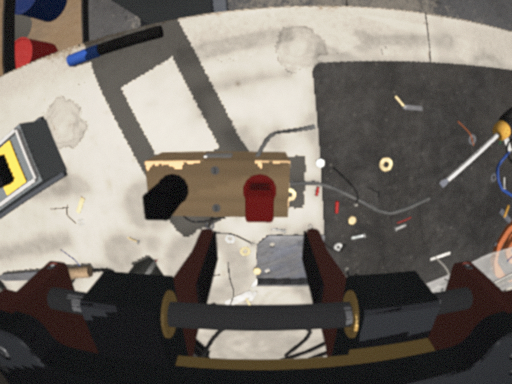

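The wrist view shows the red handle centred at about (259,200), clear of the black probe at (165,195). World position is (557,265.8), yaw 85.1°. The fingers are lined up, so I'll shift 2 mm along y and descend.

```bash
python3 -m jog '[[[0.1,0,0.008],[0,0,0],60],[[0.22,0,0.008],[0,0,0],60],[[0.33,0,0.008],[0,0,0],60],[[0.42,0,0.008],[0,0,0],60],[[0.446,0,0.008],[0,0,0],60]]' ; python3 -m jog '[[[0,0,0],[0,0,0],60],[[0,0,0],[0,0,0],40],[[0,0,0],[0,0,0],20],[[0,0,0],[0,0,0],15],[[0,0,0],[0,0,0],15]]' 35;python3 -c "
from h import *
st();s=robot.snapshot('side');cv2.imwrite('pics/side8.png',cv2.resize(s['pixels'][150:290,170:330,::-1],None,fx=4,fy=4))"
```

```text
t: 7.28
position: [0.5553, 0.2633, 0.0858]
ee_rot: [1.981, 1.562, -2.824]
force: [-0.4, -0.3, -0.8]
finger_gap: 0.0524
t: 7.7
position: [0.5595, 0.2667, 0.0912]
ee_rot: [-0.768, 1.57, 0.712]
force: [0.6, 0.5, 1.4]
finger_gap: 0.0295
t 7.7 P [559.5 266.7  91.2] x [ 9.e-04  8.e-04 -1.e+00] zang 84.8 F [0.61 0.48 1.38] gap 29.5 q [ 0.33  0.54  1.61  0.    0.99 -1.15]
```

View pics/side8.png

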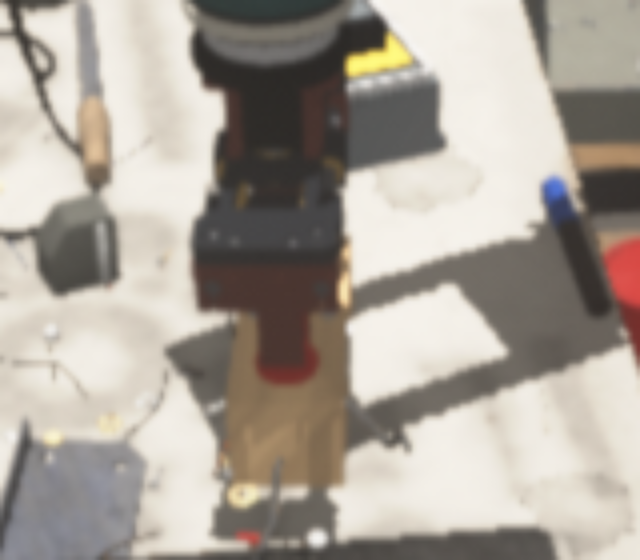

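```bash
python3 -m jog '[[[0,0,0],[0,0,0],15],[[0,0,0],[0,0,0],15],[[0,0,0],[0,0,0],15],[[0,0,0],[0,0,0],15],[[0,0,0],[0,0,0],15]]' 35;python3 -c "
from h import *
st()
for i in range(3): robot.snapshot('side');st()"
```

```text
t: 8.17
position: [0.559, 0.2655, 0.0907]
ee_rot: [3.019, 1.569, -1.784]
force: [-1.1, -4.9, 3.9]
finger_gap: 0.0238
t 8.17 P [559.  265.5  90.7] x [-4.0e-04 -1.7e-03 -1.0e+00] zang 84.84 F [-1.08 -4.88  3.89] gap 23.8 q [ 0.33  0.54  1.61 -0.    0.99 -1.15]
t 8.22 P [559.  265.5  90.7] x [-3.0e-04 -1.7e-03 -1.0e+00] zang 84.84 F [ 0.27 -5.05  4.87] gap 23.9 q [ 0.33  0.54  1.61 -0.    0.99 -1.15]
t 8.27 P [559.1 265.4  90.7] x [-3.0e-04 -1.7e-03 -1.0e+00] zang 84.84 F [-0.71 -5.06  4.77] gap 23.8 q [ 0.33  0.54  1.61 -0.    0.99 -1.15]
t 8.32 P [559.  265.5  90.7] x [-4.0e-04 -1.7e-03 -1.0e+00] zang 84.84 F [-0.43 -4.96  5.37] gap 24.0 q [ 0.33  0.54  1.61 -0.    0.99 -1.15]
```

```bash
python3 -m jog '[[[-0.05,0,0],[0,0,0],15],[[-0.12,0,0],[0,0,0],15],[[-0.22,0,0],[0,0,0],15],[[-0.34,0,0],[0,0,0],15],[[-0.48,0,0],[0,0,0],15]]' 35;python3 -m jog '[[[-0.1,0,0],[0,0,0],15],[[-0.1,0,0],[0,0,0],15],[[-0.1,0,0],[0,0,0],15]]' 35;python3 -c "
from h import *
st();s=robot.snapshot('wrist');cv2.imwrite('pics/wrist9.png',s['pixels'][:,:,::-1]);st()
s=robot.snapshot('side');cv2.imwrite('pics/side9.png',s['pixels'][:,:,::-1])
plan([.5169,-.1189,.235],106.6)"
```

```text
t: 8.73
position: [0.5575, 0.2662, 0.2098]
ee_rot: [1.818, 1.566, -2.985]
force: [0.7, -0.1, -1.0]
finger_gap: 0.0239
t: 8.98
position: [0.5598, 0.2671, 0.2367]
ee_rot: [-0.899, 1.568, 0.581]
force: [-0.2, 0.5, -1.3]
finger_gap: 0.0239
t 8.98 P [559.8 267.1 236.7] x [ 0.0024  0.0016 -1.    ] zang 84.81 F [-0.18  0.54 -1.33] gap 23.9 q [ 0.33  0.39  1.47  0.    1.29 -1.15]
t 9.03 P [558.6 266.6 234.9] x [-9.e-04  4.e-04 -1.e+00] zang 84.81 F [-1.17 -0.82 -0.97] gap 23.8 q [ 0.33  0.39  1.47  0.    1.29 -1.15]
t 9.08 shift [-0.0037  0.0239 -1.5493] turn [-2.421e-01 -1.000e-04 -2.000e-03] dist mm 387.4 deg 21.8 rows>= 9.3
```

View pics/wrist9.png

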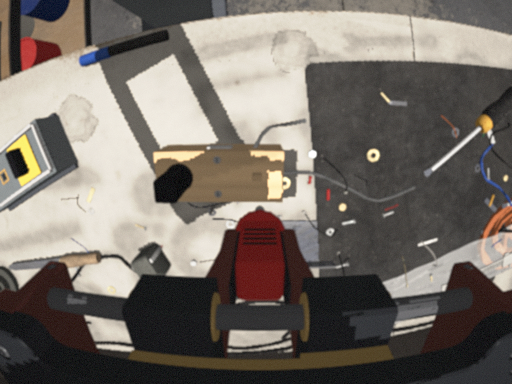

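View pics/side9.png

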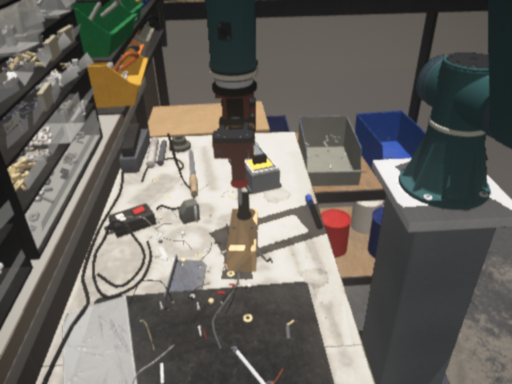

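The probe is lifted and hangs straight, with its tip at about (260,209) in the wrist view. I'll carry it to the station at this height, where the tip is about 150 mm up and the black probe's top is 118 mm.

```bash
python3 -m jog '[[[0,0.01,-0.14],[0,0,0],15],[[0,0.01,-0.29],[0,0,0],15],[[0,0.01,-0.45],[0,0,0],15],[[0,0.01,-0.61],[0,0,0],15],[[0,0.01,-0.77],[0,0,0],15]]' 35;python3 -c "
from h import *
st()
plan([.5169,-.1189,.235],106.6)"
```

```text
t: 9.5
position: [0.5369, 0.0735, 0.2327]
ee_rot: [1.676, 1.565, -3.126]
force: [1.3, -0.7, -0.6]
finger_gap: 0.0239
t 9.5 P [536.9  73.5 232.7] x [-5.4e-03 -1.0e-04 -1.0e+00] zang 84.85 F [ 1.27 -0.73 -0.61] gap 23.9 q [ 0.01  0.28  1.64 -0.    1.23 -1.47]
t 9.5 shift [-0.0088  0.0107 -0.7738] turn [-0.2417  0.0003 -0.0035] dist mm 193.5 deg 21.8 rows>= 4.6
```

```bash
python3 -m jog '[[[0,0,-0.16],[-0.05,0,0],15],[[0,0,-0.32],[-0.1,0,0],15],[[0,0,-0.47],[-0.15,0,0],15],[[0,0,-0.62],[-0.2,0,0],15],[[0,0.01,-0.74],[-0.242,0,0],15]]' 35;python3 -m jog '[[[0,0,0],[0,0,0],15],[[0,0,0],[0,0,0],15],[[0,0,0],[0,0,0],15],[[0,0,0],[0,0,0],15]]' ;python3 -c "
from h import *
st()
plan([.5169,-.1189,.235],106.6)"; python3 term.py wrist10;python3 w.py wrist10b
```

```text
t: 9.92
position: [0.5182, -0.1113, 0.2329]
ee_rot: [1.168, 1.566, 3.031]
force: [1.0, 0.6, -0.1]
finger_gap: 0.0239
t: 10.25
position: [0.5191, -0.1078, 0.2339]
ee_rot: [0.969, 1.567, 2.83]
force: [0.2, 0.2, 0.1]
finger_gap: 0.024
t 10.25 P [ 519.1 -107.8  233.9] x [-0.0033  0.0011 -1.    ] zang 106.59 F [0.23 0.19 0.1 ] gap 24.0 q [-0.33  0.26  1.66 -0.    1.22 -2.2 ]
t 10.25 shift [-0.0044  0.021  -0.0403] turn [-0.0001  0.0013 -0.0018] dist mm 11.4 deg 0.2 rows>= 0.3
t 10.3 P [ 519.3 -107.6  234.2] x [-0.  0. -1.] zang 106.63 F [ 0.79  0.   -0.8 ] gap 23.9 q [-0.33  0.26  1.66 -0.    1.22 -2.2 ]
brass [241 165  19  18 195] px [250.  173.5] onplane [ 516.94 -118.88   58.  ] rect ((516.9945678710938, -118.87368774414062), (19.727998733520508, 20.303714752197266), 16.559036254882812) ray [0.4390538435477683, -0.1316723727790675, 0.38369008708302205] [0.23240249969054877, 0.038166255720944946, -0.9718705752628937]
t 10.35 P [ 519.4 -107.7  234.4] x [-0.  0. -1.] zang 106.65 F [ 0.5  -0.19 -1.15] gap 23.6 q [-0.33  0.26  1.66 -0.    1.22 -2.2 ]
yel [ 282  147   45   53 1784] ctr [497.49 -62.53  62.5 ] rect ((498.97515869140625, -61.223960876464844), (60.235206604003906, 49.847171783447266), 17.176645278930664)
green [173 161  34  33 745] ctr [ 534.17 -181.86   80.  ] rect ((534.2736206054688, -181.60020446777344), (33.59260559082031, 36.29578399658203), 49.633514404296875)
red [ 236  210   48   70 2525] ctr [575.56 -90.4  118.  ] rect ((572.4571533203125, -91.13887023925781), (78.8929443359375, 50.02464294433594), 16.604991912841797)
```

View pics/wrist10.png

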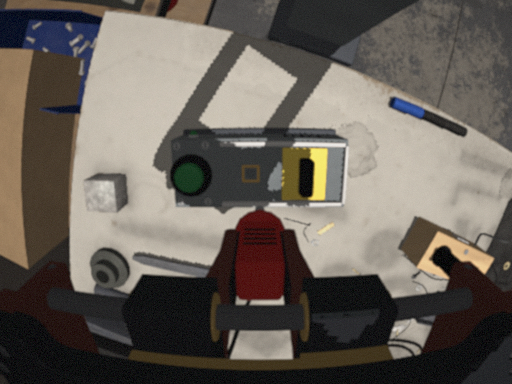

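```bash
python3 - <<'E'
from h import *
np.set_printoptions(precision=2,suppress=True)
r=[(np.array([0.4204548648708298, -0.08306823953820511, 0.33561169274211683]),np.array([0.32608586038459564, -0.12082586476876601, -0.9375868610748115])),(np.array([0.4390538435477683, -0.1316723727790675, 0.38369008708302205]),np.array([0.23240249969054877, 0.038166255720944946, -0.9718705752628937]))]
p,e=tri(r);print(p*1e3,np.array(e)*1e3)
s=robot.snapshot("wrist");im=s["pixels"];P,R,o=cur();print(P*1e3)
cv2.imwrite("pics/w11t.png",cv2.resize(im[195:245,230:290,::-1],None,fx=12,fy=12,interpolation=cv2.INTER_CUBIC))
Pt=P+np.array([0,0,-.0827]);print("expected tip px",proj(s,Pt,True))
for n in ["scene","side"]:
    q=robot.snapshot(n);u,v=map(int,proj(q,Pt));print(n,proj(q,Pt));cv2.imwrite(f"pics/{n}11t.png",cv2.resize(q["pixels"][v-35:v+25,u-35:u+35,::-1],None,fx=8,fy=8,interpolation=cv2.INTER_CUBIC))
E
```

```text
[ 516.97 -118.86   58.01] [0.04 0.04]
[ 519.56 -107.79  234.55]
expected tip px (np.float64(258.87575172275587), np.float64(205.99647732406802))
scene (np.float64(286.81387897048745), np.float64(117.44988139697502))
side (np.float64(249.6586947862391), np.float64(125.06356049602394))
```

View pics/w11t.png

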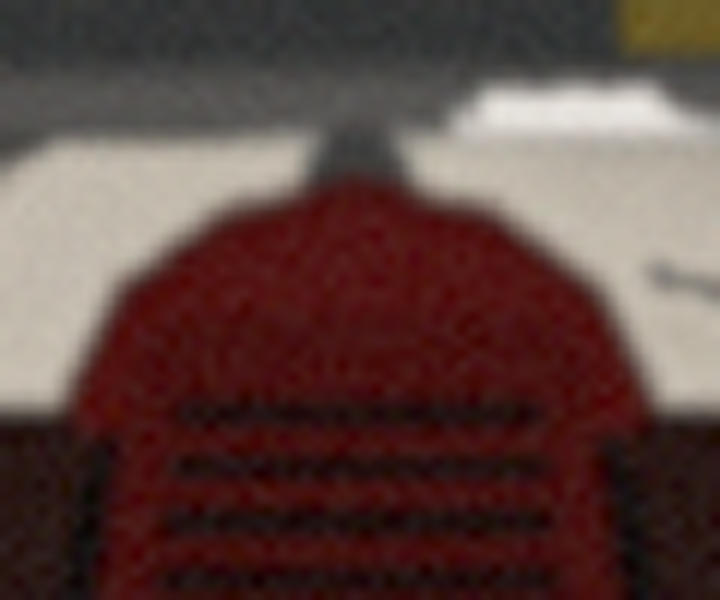

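View pics/scene11t.png

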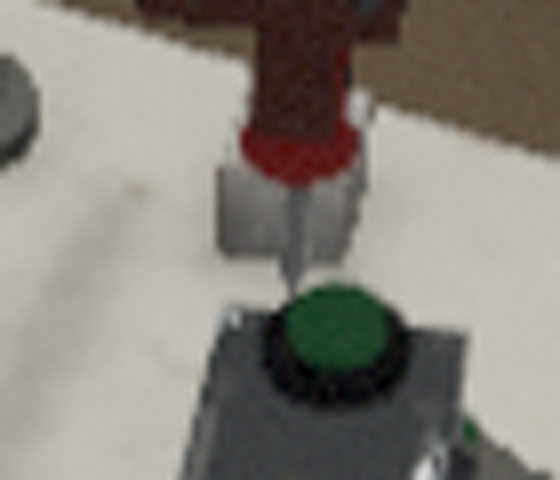

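View pics/side11t.png

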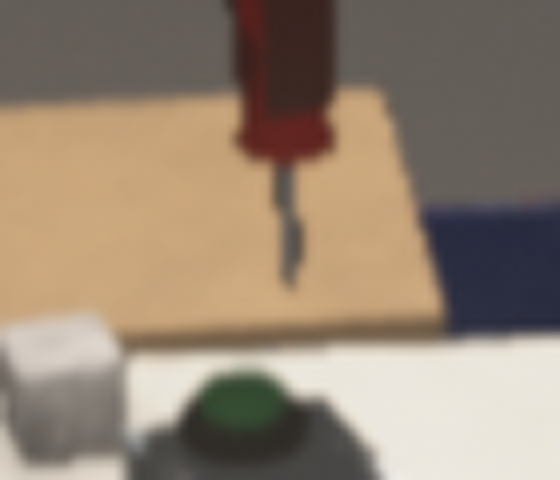

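The terminal triangulates to (516.97,-118.86,58.0) with 0.04 mm residual. In all three views the pin tip sits within 1 px of where the TCP predicts. I'll go above the mouth and partway down.

```bash
python3 -c "
from h import *
st()
plan([.5169,-.1189,.1527],106.6)"
```

```text
t 10.5 P [ 519.6 -108.1  234.8] x [-0.0016  0.     -1.    ] zang 106.65 F [-0.38 -0.4  -1.32] gap 23.8 q [-0.33  0.26  1.66 -0.    1.22 -2.2 ]
t 10.5 shift [ 0.3283  0.0223 -0.0382] turn [ 0.0006  0.0003 -0.001 ] dist mm 82.8 deg 0.1 rows>= 2.0
```

```bash
python3 -m jog '[[[0.02,0.011,-0.019],[0,0,0],15],[[0.1,0.022,-0.038],[0,0,0],15],[[0.2,0.022,-0.038],[0,0,0],15],[[0.29,0.022,-0.038],[0,0,0],15],[[0.32,0.022,-0.038],[0,0,0],15]]';python3 -m jog '[[[0,0,0],[0,0,0],15],[[0,0,0],[0,0,0],15],[[0,0,0],[0,0,0],15],[[0,0,0],[0,0,0],15],[[0,0,0],[0,0,0],15]]'; cat > tip.py <<'E'
from h import *
import sys
np.set_printoptions(precision=2,suppress=True)
st()
s=robot.snapshot("wrist");im=s["pixels"];P,R,o=cur()
Pt=P+np.array([0,0,-.0827]);u,v=map(int,proj(s,Pt,True));print("tip px",proj(s,Pt,True),"mouth px",proj(s,(.51697,-.11886,.058),True),"crop0",u-30,v-30)
cv2.imwrite(f"pics/{sys.argv[1]}w.png",cv2.resize(im[v-30:v+30,u-30:u+30,::-1],None,fx=10,fy=10,interpolation=cv2.INTER_CUBIC))
o2=[]
for n in ["scene","side"]:
    q=robot.snapshot(n);u,v=map(int,proj(q,Pt));print(n,"tip",proj(q,Pt),"mouth",proj(q,(.51697,-.11886,.058)),"crop0",u-25,v-30);o2.append(cv2.resize(q["pixels"][v-30:v+30,u-25:u+25,::-1],None,fx=8,fy=8,interpolation=cv2.INTER_CUBIC))
cv2.imwrite(f"pics/{sys.argv[1]}s.png",np.hstack(o2))
st()
E
python3 tip.py t12
```

```text
t: 10.92
position: [0.5148, -0.1192, 0.1518]
ee_rot: [1.045, 1.565, 2.905]
force: [-0.0, 0.7, -1.6]
finger_gap: 0.0236
t: 11.33
position: [0.5178, -0.12, 0.156]
ee_rot: [-2.809, 1.57, -0.948]
force: [-0.3, -0.4, -0.1]
finger_gap: 0.0243
t 11.33 P [ 517.8 -120.   156. ] x [ 0. -0. -1.] zang 106.59 F [-0.32 -0.41 -0.12] gap 24.3 q [-0.36  0.35  1.75 -0.    1.04 -2.22]
tip px (np.float64(259.4027230820194), np.float64(205.40184471108333)) mouth px (np.float64(260.82149541479293), np.float64(199.23988427269146)) crop0 229 175
scene tip (np.float64(288.33012718256117), np.float64(139.63442819383516)) mouth (np.float64(288.1036258118716), np.float64(144.5187118804976)) crop0 263 109
side tip (np.float64(250.8643838636972), np.float64(148.89367077996212)) mouth (np.float64(251.2384271326481), np.float64(153.81104680762112)) crop0 225 118
t 11.48 P [ 517.2 -119.8  155.5] x [-0. -0. -1.] zang 106.59 F [-0.49 -0.42 -0.59] gap 24.1 q [-0.36  0.35  1.75 -0.    1.04 -2.22]
```

View pics/t12w.png

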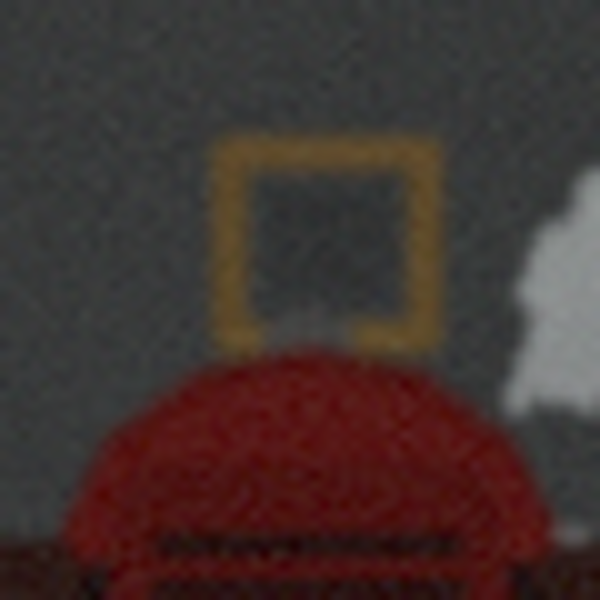

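View pics/t12s.png

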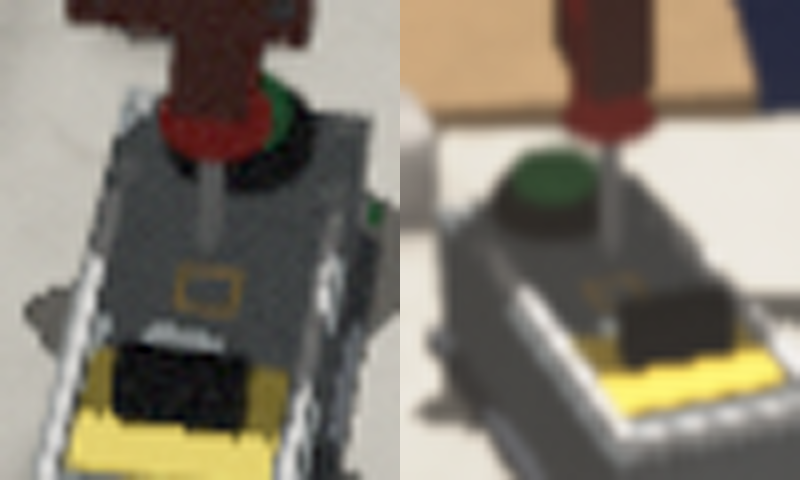

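The pin tip stands at (259,206) in the wrist view, with the square mouth at (261,199) about 14 mm below it. That leaves about 1 mm of offset in y. I'll correct it and enter slowly.

```bash
python3 -m jog '[[[0,0,0.004],[0,0,0],15],[[0.03,0,0.004],[0,0,0],15],[[0.06,0,0.004],[0,0,0],15],[[0.08,0,0.004],[0,0,0],15],[[0.08,0,0.004],[0,0,0],15]]';python3 tip.py t13
```

```text
t: 11.9
position: [0.5154, -0.1183, 0.1331]
ee_rot: [1.062, 1.566, 2.922]
force: [-1.0, -0.8, -1.2]
finger_gap: 0.0237
t 11.9 P [ 515.4 -118.3  133.1] x [-0.  0. -1.] zang 106.58 F [-0.97 -0.83 -1.16] gap 23.7 q [-0.36  0.38  1.78 -0.    0.99 -2.22]
tip px (np.float64(258.6445364401506), np.float64(206.54524268139406)) mouth px (np.float64(257.7672590717893), np.float64(210.81042923670503)) crop0 228 176
scene tip (np.float64(288.3916596117558), np.float64(146.84604663290176)) mouth (np.float64(288.1036258118716), np.float64(144.5187118804976)) crop0 263 116
side tip (np.float64(251.75647947222674), np.float64(156.03168827330472)) mouth (np.float64(251.2384271326481), np.float64(153.81104680762112)) crop0 226 126
t 12.05 P [ 516.4 -118.8  134.5] x [-0.  0. -1.] zang 106.57 F [-0.56 -0.47  0.05] gap 24.0 q [-0.36  0.38  1.78 -0.    0.99 -2.22]
```

View pics/t13s.png

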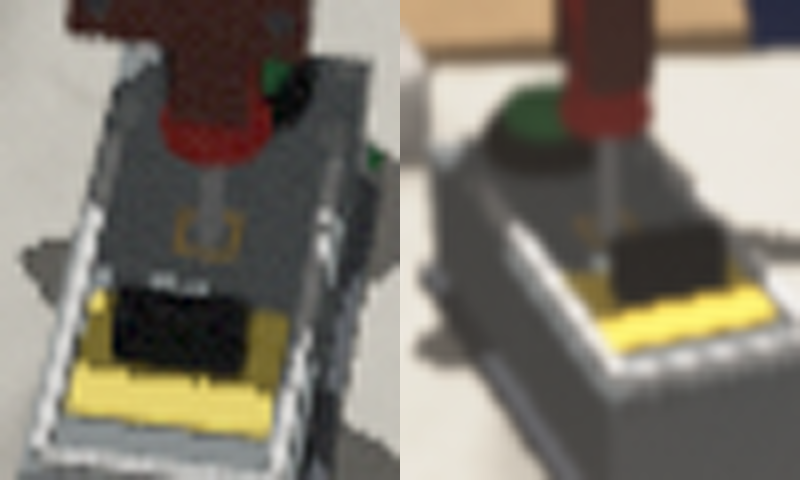

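View pics/t13w.png

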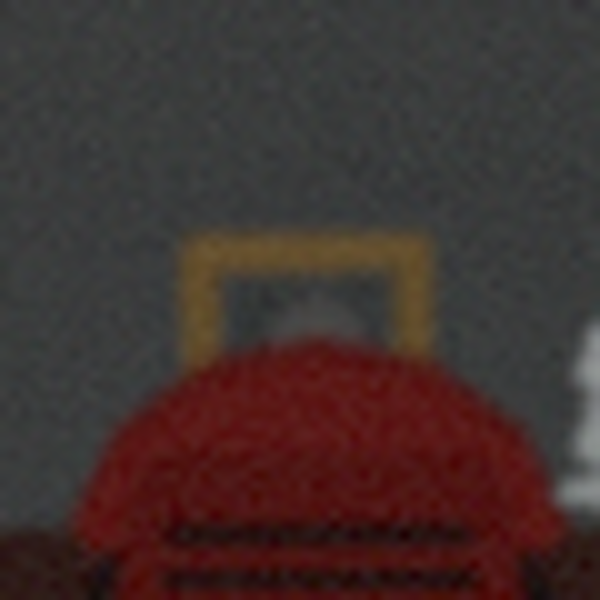

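The pin is inside the mouth and centred, with no contact force. I'll lower it home.

```bash
python3 -m jog '[[[0.03,0,0],[0,0,0],15],[[0.06,0,0],[0,0,0],15],[[0.08,0,0],[0,0,0],15],[[0.1,0,0],[0,0,0],15],[[0.1,0,0],[0,0,0],15]]';python3 -c "
from h import *
st()"
```

```text
t: 12.47
position: [0.5157, -0.1185, 0.1085]
ee_rot: [1.084, 1.567, 2.944]
force: [0.3, -1.3, -1.0]
finger_gap: 0.0244
t 12.47 P [ 515.7 -118.5  108.5] x [-3.5e-03  7.0e-04 -1.0e+00] zang 106.57 F [ 0.27 -1.26 -1.02] gap 24.4 q [-0.36  0.41  1.8  -0.    0.93 -2.22]
```

```bash
python3 -m jog '[[[0.02,0,0],[0,0,0],15],[[0.04,0,0],[0,0,0],15],[[0.055,0,0],[0,0,0],15],[[0.068,0,0],[0,0,0],15],[[0.075,0,0],[0,0,0],15]]';python3 -m jog '[[[0.003,0,0],[0,0,0],15],[[0.006,0,0],[0,0,0],15],[[0.006,0,0],[0,0,0],15]]';python3 tip.py t14
```

```text
t: 12.88
position: [0.5163, -0.1187, 0.0906]
ee_rot: [1.212, 1.569, 3.072]
force: [-2.9, 1.3, 27.6]
finger_gap: 0.0241
t: 13.13
position: [0.5163, -0.1187, 0.0907]
ee_rot: [1.333, 1.569, -3.09]
force: [-3.9, 1.7, 13.0]
finger_gap: 0.0237
t 13.13 P [ 516.3 -118.7   90.7] x [-0. -0. -1.] zang 106.58 F [-3.89  1.66 12.98] gap 23.7 q [-0.36  0.44  1.81 -0.    0.89 -2.22]
tip px (np.float64(259.1284120424101), np.float64(205.80459580057402)) mouth px (np.float64(258.55326546449413), np.float64(231.76840897035214)) crop0 229 175
scene tip (np.float64(287.46386053405325), np.float64(159.03312725479995)) mouth (np.float64(288.1036258118716), np.float64(144.5187118804976)) crop0 262 129
side tip (np.float64(251.8964827488697), np.float64(169.073027543621)) mouth (np.float64(251.2384271326481), np.float64(153.81104680762112)) crop0 226 139
t 13.28 P [ 516.2 -118.7   90.6] x [-0. -0. -1.] zang 106.58 F [-3.87  0.38 10.68] gap 23.9 q [-0.36  0.44  1.81 -0.    0.89 -2.22]
```

View pics/t14s.png

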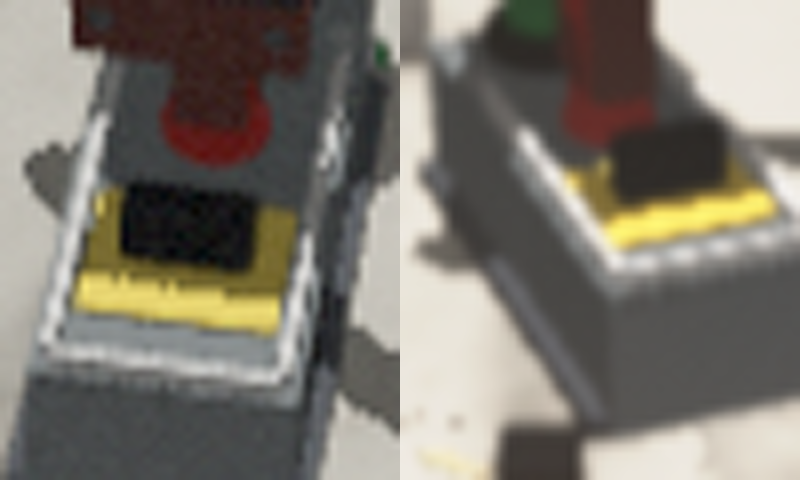

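The guard is seated. TCP z is 90.7 mm, the same as when I gripped the probe seated in the 58 mm rack, with about 11 N of downward contact. I'll release and retreat upwards.

```bash
python3 -m jog '[[[-0.004,0,0],[0,0,0],18],[[-0.004,0,0],[0,0,0],30],[[-0.004,0,0],[0,0,0],45],[[-0.004,0,0],[0,0,0],45],[[-0.004,0,0],[0,0,0],45]]';python3 -m jog '[[[0,0,0],[0,0,0],45],[[-0.05,0,0],[0,0,0],45],[[-0.15,0,0],[0,0,0],45],[[-0.27,0,0],[0,0,0],45],[[-0.38,0,0],[0,0,0],45]]'; python3 w.py w15;python3 -c "
from h import *
plan([.5345,-.181,.18],106.6)"
```

```text
t: 13.7
position: [0.5165, -0.1188, 0.0904]
ee_rot: [1.305, 1.569, -3.118]
force: [-1.1, 0.3, 0.8]
finger_gap: 0.0387
t: 14.12
position: [0.5162, -0.1186, 0.1864]
ee_rot: [1.135, 1.568, 2.995]
force: [0.6, -0.4, 0.8]
finger_gap: 0.0399
t 14.17 P [ 519.5 -119.7  191.7] x [ 0.01 -0.   -1.  ] zang 106.59 F [ 1.58 -0.64  2.79] gap 39.7 q [-0.36  0.31  1.71 -0.    1.11 -2.22]
yel [ 295  161   53   60 2250] ctr [496.81 -63.43  62.5 ] rect ((499.22088623046875, -61.178531646728516), (60.64836883544922, 50.11521530151367), 16.677120208740234)
green [170 176  37  39 992] ctr [ 533.59 -182.3    80.  ] rect ((533.5999755859375, -182.43443298339844), (34.49907302856445, 34.81570053100586), 87.38994598388672)
red [ 242  175   35   51 1255] ctr [ 508.21 -121.02  118.  ] rect ((506.89794921875, -121.0837631225586), (40.49717330932617, 26.19481658935547), 19.31447982788086)
t 14.17 shift [ 0.0478  0.0125 -0.2518] turn [-0.0001 -0.0026  0.0028] dist mm 64.2 deg 0.3 rows>= 1.5
```

View pics/w15.png

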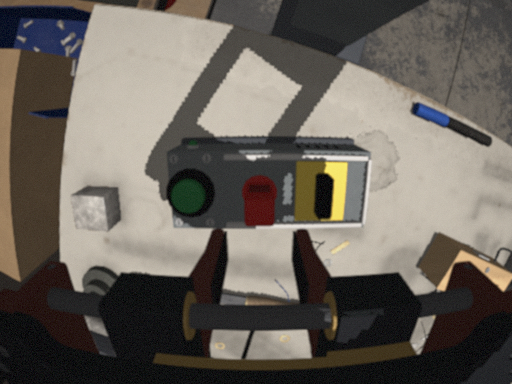

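The red probe stands at (259,200) on the station and the shutter still reads at (499.2,-61.2). Now I'll shut the fingers and go over the button.

```bash
python3 -m jog '[[[0,0,0],[0,0,0],30],[[0,0.005,-0.08],[0,0,0],0],[[0,0.005,-0.17],[0,0,0],0],[[0,0.005,-0.25],[0,0,0],0],[[0.1,0.005,-0.255],[0,0,0],0]]';python3 -m jog '[[[0,0,0],[0,0,0],0],[[0,0,0],[0,0,0],0],[[0,0,0],[0,0,0],0]]'; python3 w.py w16;python3 -c "
from h import *
for n in ['scene','side']:
    s=robot.snapshot(n);P=cloud(s);m=mask(s,'green')
    for stt,c,mm in blobs(m,(230,110,320,160)): print(n,stt,c,np.median(P[mm],0),onz(s,c,.08))
plan([.5358,-.1828,.12],106.6)"
```

```text
t: 14.58
position: [0.5376, -0.1846, 0.1631]
ee_rot: [-2.541, 1.563, -0.682]
force: [0.4, -0.1, 0.3]
finger_gap: 0.0094
t: 14.83
position: [0.5327, -0.1794, 0.1599]
ee_rot: [0.975, 1.567, 2.835]
force: [0.2, 0.1, 0.4]
finger_gap: 0.0005
t 14.88 P [ 533.2 -179.6  160.6] x [-0.  0. -1.] zang 106.61 F [-0.32  0.04 -0.52] gap 0.1 q [-0.45  0.39  1.68 -0.    1.08 -2.31]
yel [ 362  170   55   62 2009] ctr [496.92 -66.91  62.5 ] rect ((499.27197265625, -61.19591522216797), (60.68931198120117, 51.189815521240234), 16.194795608520508)
green [ 234  186   41   42 1226] ctr [ 533.88 -183.22   80.  ] rect ((534.147216796875, -183.172119140625), (32.5358772277832, 36.09645080566406), 82.3563461303711)
red [ 312  185   50   55 1716] ctr [ 509.49 -129.14  118.  ] rect ((509.2193908691406, -127.26611328125), (50.53706359863281, 28.02157211303711), 50.3601188659668)
scene [287 118  12   9  65] [293.30769231 121.10769231] [ 0.53268807 -0.18168386  0.07878792] [ 0.53252286 -0.18042902  0.08      ]
t 14.98 shift [ 0.1647 -0.0044 -0.0138] turn [ 0.0002 -0.     -0.0006] dist mm 41.3 deg 0.1 rows>= 1.0
```

View pics/w16.png

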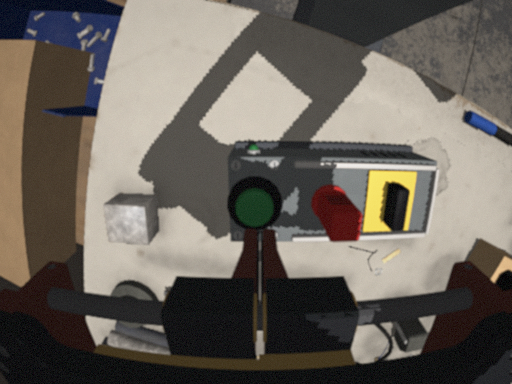

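The button is at (255,204), directly ahead of the closed fingers. Rays give (534–536,-183) with its top near 80 mm. I'll approach to 120 mm and then press in small steps, watching the force.

```bash
python3 -m jog '[[[0.08,-0.004,-0.014],[0,0,0],0],[[0.16,-0.004,-0.014],[0,0,0],0],[[0.22,-0.004,-0.014],[0,0,0],0],[[0.22,-0.004,-0.014],[0,0,0],0],[[0.22,-0.004,-0.014],[0,0,0],0]]';python3 -m jog '[[[0.01,0,0],[0,0,0],0],[[0.02,0,0],[0,0,0],0],[[0.03,0,0],[0,0,0],0],[[0.03,0,0],[0,0,0],0],[[0.03,0,0],[0,0,0],0]]';python3 -c "
from h import *
st()"
```

```text
t: 15.4
position: [0.5352, -0.1828, 0.1056]
ee_rot: [1.128, 1.568, 2.988]
force: [0.5, -0.4, 0.4]
finger_gap: 0.0005
t: 15.82
position: [0.5356, -0.1833, 0.0983]
ee_rot: [1.46, 1.57, -2.963]
force: [0.2, 0.2, 1.0]
finger_gap: 0.0004
t 15.82 P [ 535.6 -183.3   98.3] x [-1.2e-03 -2.0e-04 -1.0e+00] zang 106.58 F [0.16 0.2  1.03] gap 0.4 q [-0.45  0.47  1.73 -0.    0.94 -2.31]
```

```bash
python3 -m jog '[[[0.01,0,0],[0,0,0],0],[[0.02,0,0],[0,0,0],0],[[0.02,0,0],[0,0,0],0]]';python3 -m jog '[[[0.01,0,0],[0,0,0],0],[[0.01,0,0],[0,0,0],0]]';python3 -m jog '[[[0.01,0,0],[0,0,0],0],[[0.01,0,0],[0,0,0],0]]'
```

```text
t: 16.07
position: [0.5357, -0.1835, 0.0929]
ee_rot: [1.578, 1.57, -2.846]
force: [1.2, -0.5, 2.1]
finger_gap: 0.0007
t: 16.23
position: [0.5358, -0.1835, 0.0905]
ee_rot: [1.615, 1.57, -2.808]
force: [0.2, -0.1, 3.3]
finger_gap: 0.0002
t: 16.4
position: [0.5357, -0.1835, 0.0884]
ee_rot: [1.658, 1.57, -2.765]
force: [0.2, -0.4, 6.3]
finger_gap: 0.0004
```

```bash
python3 -m jog '[[[0.008,0,0],[0,0,0],0],[[0.008,0,0],[0,0,0],0]]';python3 -m jog '[[[0.008,0,0],[0,0,0],0],[[0.008,0,0],[0,0,0],0],[[0.008,0,0],[0,0,0],0]]'
```

```text
t: 16.57
position: [0.5359, -0.1835, 0.088]
ee_rot: [2.186, 1.57, -2.237]
force: [-4.2, 2.8, 19.6]
finger_gap: 0.0003
t: 16.82
position: [0.5359, -0.1835, 0.0877]
ee_rot: [3.036, 1.57, -1.387]
force: [-8.5, 2.9, 36.8]
finger_gap: 0.0006
```

The button has bottomed: z is stuck at 88 mm, about 6 mm below first contact, and the force climbed to 37 N. Now I'll release it and clear off.

```bash
python3 -m jog '[[[-0.03,0,0],[0,0,0],0],[[-0.1,0,0],[0,0,0],0],[[-0.25,0,0],[0,0,0],0],[[-0.4,0,0],[0,0,0],0],[[-0.5,0,0],[0,0,0],0]]';python3 -m jog '[[[0,0.3,-0.2],[0,0,0],0],[[0,0.3,-0.2],[0,0,0],0],[[0,0.3,-0.2],[0,0,0],0],[[0,0.3,-0.2],[0,0,0],0],[[0,0.3,-0.2],[0,0,0],0]]';python3 -c "
from h import *
o=[]
st()
for n,(u,v) in [('scene',(240,170)),('side',(240,190))]:
    s=robot.snapshot(n);P=cloud(s);o.append(cv2.resize(s['pixels'][v-75:v+75,u-65:u+65,::-1],None,fx=3,fy=3,interpolation=cv2.INTER_CUBIC))
    for c in ['green','red','yellow']:
      for stt,ce,mm in blobs(mask(s,c),(200,100,330,280)): print(n,c,stt,np.round(np.median(P[mm],0)*1e3,1),'ztop',np.round(np.percentile(P[mm][:,2],95)*1e3,1))
cv2.imwrite('pics/fin.png',np.hstack(o))"; python3 w.py w17
```

```text
t: 17.23
position: [0.536, -0.1835, 0.2116]
ee_rot: [2.767, 1.57, -1.656]
force: [1.1, -0.6, 0.7]
finger_gap: 0.0002
t: 17.65
position: [0.4777, -0.2524, 0.2087]
ee_rot: [0.76, 1.569, 2.619]
force: [-0.0, 0.1, -0.4]
finger_gap: 0.0005
t 17.65 P [ 477.7 -252.4  208.7] x [-0.0019  0.0011 -1.    ] zang 106.47 F [-0.03  0.1  -0.41] gap 0.5 q [-0.61  0.3   1.67 -0.    1.17 -2.47]
scene green [287 118  12   9  64] [ 533.  -181.6   79. ] ztop 82.1
scene red [282 123  13  26 250] [ 512.4 -107.8   95.1] ztop 118.0
scene yellow [277 161  17   4  18] [492.  -54.8  62.7] ztop 193.7
side green [240 137   6   4  15] [ 537.6 -174.7   79.8] ztop 80.8
side red [247 133  10  23 170] [ 515.2 -107.3   94.1] ztop 118.0
side red [322 210   8  18 100] [ 158.3 -629.6 -562.8] ztop -557.7
side yellow [251 159  17   7  31] [497.  -53.2  62.6] ztop 70.0
t 17.8 P [ 478.6 -251.6  208.7] x [-0.  0. -1.] zang 106.63 F [-0.4   0.16  0.3 ] gap 0.4 q [-0.61  0.3   1.67 -0.    1.17 -2.47]
yel [ 383  222   43   46 1053] ctr [495.92 -66.92  62.5 ] rect ((499.9294738769531, -61.210594177246094), (60.63270950317383, 51.29878616333008), 16.312671661376953)
green [290 240  30  29 671] ctr [ 533.56 -184.09   80.  ] rect ((533.6642456054688, -184.1501007080078), (35.01062774658203, 31.6734561920166), 21.589229583740234)
red [ 346  235   40   45 1058] ctr [ 504.12 -135.7   118.  ] rect ((505.1480407714844, -132.89996337890625), (63.39826965332031, 27.146808624267578), 51.94599533081055)
```

View pics/fin.png

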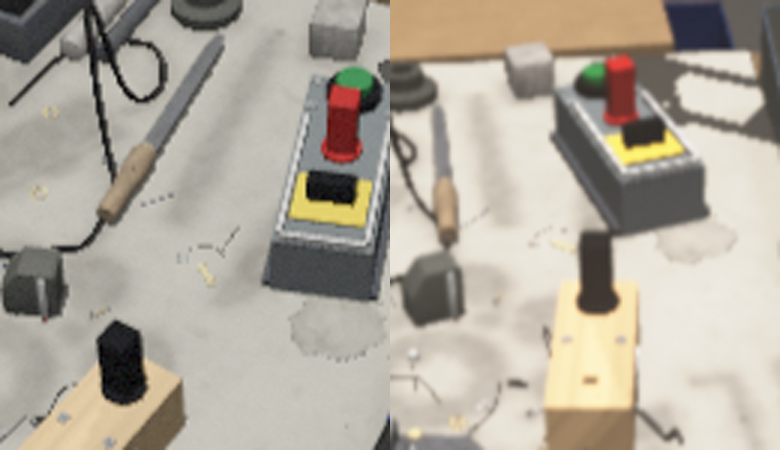

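View pics/w17.png

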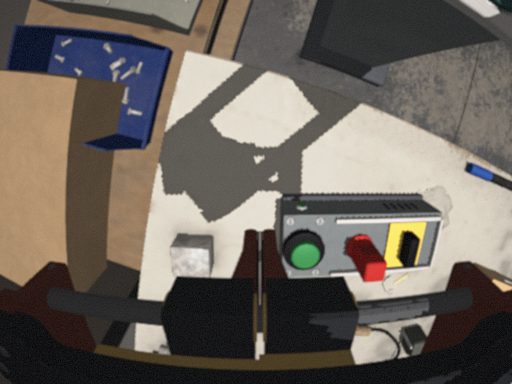

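```bash
python3 -c "
from h import *
st();robot.hand_in();st()"
```

```text
t 17.8 P [ 478.6 -251.6  208.7] x [-1.9e-03  8.0e-04 -1.0e+00] zang 106.63 F [-0.4   0.16  0.3 ] gap 0.4 q [-0.61  0.3   1.67 -0.    1.17 -2.47]
the job is handed in; nothing more can be done
the job is handed in; nothing more can be done
```

The job is done in the order asked and was handed in at 17.8 s, with the arm clear of everything; no verdict came back.

1. **Shutter:** I slid it until it hit the end stop, where the force reached 37 N. Its centre then stood 60.4 mm from the terminal, and later views put it in the same place. It travelled only 54.7 mm because it started a few millimetres open.
2. **Red probe:** I pushed it home at about 11–28 N before letting go. The guard rests on the station, and the probe's top reads 118.0 mm in both fixed views, as it should when home.
3. **Green button:** I pressed it about 6 mm until it stopped, where the force reached 37 N, and released it. Its top is back to its starting height of about 79–82 mm.
4. **Black probe:** It was left in the rack untouched.

No check failed. The colour-mask positions differed from each other by 2–4 mm, mostly because the masks also took in side faces. I placed the probe using the terminal position triangulated from two wrist-camera positions (0.04 mm residual).

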